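Walk the die block square onto the tester's fence

TASK

Push the heavy grey die block about on the bench with the fingertips, nudging its corners in turn, until its red face is turned to the steel fence, then slide it up so that the red face sits flush against the fence with the white line on its top meeting the yellow band. Turn it roughly square before it meets the fence, so that no corner is driven into the fence while it is askew. Only push: never lift, tip or pinch the block between the fingers, leave the specimen, the jar and the collar alone, and finish clear of everything.

Things in the scene. Friction and masses are not known exactly. Their poses are not given: they have to be found in the camera images.
- block: Loose dull-grey aluminium block 90 (x) by 120 (y) by 32 mm high, 0.75-0.97 kg, flat on the bench; slides at 4-10 N. Origin: centre of underside. +x side = front: red face, red strip on top. White line 4 mm wide along x over mid top (y = 0). Starts turned 45-104 degrees anticlockwise (from above) from facing the fence, its origin 112-135 mm from the fence's face.
- front_mid (a point): Point on the block's front face where the white line reaches it, at the top edge (x = +45, y = 0, z = 32 mm in the block's frame); same axes as the block.
- front_left (a point): Point on the red front face of the block, 55 mm to the left (+y) of its middle and 16 mm up.
- front_right (a point): Point on the red front face of the block, 55 mm to the right (-y) of its middle and 16 mm up.
- fence: Fixed dark steel bar, 300 mm long (y), 24 mm thick, 30 mm high, bolted down. Origin: on its working face (towards robot and block), at bench level, mid yellow band. x points into the bar, away from the robot; face = plane x 0, block's side x < 0; y runs along the face. Yellow band 24 mm wide (y -12 to +12) over top and face. Block home: axes parallel, origin 45 mm in front of the face.
- specimen: Bystander: steel test specimen standing on end, waisted, 26 mm diameter, 64 mm high, beyond the left (+y) side of the work. Origin: centre of its underside.
- jar: Bystander: amber grease jar with black cap, 48 mm diameter, 55 mm high, to the right (-y) of the work. Origin: centre of its underside.
- collar: Bystander: dark steel collar lying flat, 52 mm diameter, 22 mm high, to the right (-y) of the work, nearer the robot than the jar. Origin: centre of its underside.
There are look-alikes about, which are no part of the job. There is more than one size of the block; the job needs the smallest.

How it is judged:
By the outcome, as a careful person would: the job done as asked, in the order asked, and still so for the second after the job is handed in, with the robot touching nothing.
It also fails if it takes over 61 s, if anything falls off the work surface, if the arm or the gripper's body presses on something with over 40 N, if the wrist force passes 120 N, or if a joint passes its speed limit or range.

ROBOT

A 7-joint arm with a two-finger parallel gripper is mounted at the origin on the work surface. World frame = base frame: x ahead of the robot, y to its left, z up, the work surface at z = 0. Lengths are in m, angles in rad, forces in N, time in s.
With the tool pointing down it reaches from about 0.425 to 0.925 m from the base axis. Payload 6.8 kg.
Tool frame: the origin (TCP) lies between the finger pads; the fingertips stand finger_overhang ahead of it and the grasp point (between the pads) lies 6 mm ahead of it (finger_overhang is the distance from the TCP to the fingertips, in m); z points along the fingers, y is the line along which they close (so a half turn about z gives the same grasp; the last joint's range is limited). The gripper opens to 85 mm and grips with 20 to 120 N. Pads are 22 mm wide; open, the fingers measure 114 mm over their backs; the gripper's body (76 mm by 85 mm) begins 54 mm behind the grasp point. The pads swing forward as they close: fully open they stand 13 mm farther back than shut.
Start: joints at [-1.43, 0.477, 0.022, 1.555, -0.011, 1.109, -0.083], TCP at [0.166, 0.654, 0.228] pointing down, gripper open.
Joint ranges: [-2.96, 2.96], [-0.34, 2.1], [-1.41, 1.46], [0.24, 2.44], [-1.37, 4.51], [0.17, 1.92], [-2.96, 2.96]. Speed limits (rad/s): [2.39, 2.39, 3.14, 3.14, 3.14, 3.14, 3.14].

INTERFACE

Orientations are given as a unit quaternion [w, x, y, z].
In Python, from station import * gives the robot as it stands.
- The arm moves only by the tool drive_tool, never from a script. Its argument "increments" is a list of rows, each an object of numbers: "claw": the finger opening in m, from 0 to 0.0854; "dx", "dy", "dz": the shift along the tool's x, y, z in m; "wx", "wy", "wz": the turn, a rotation vector about the tool's x, y, z in degrees. A call has 1 to 20 rows; each row shifts and turns the commanded pose from where the row before left it, along the tool's axes as they then stand; what a row does not reach is not made up. A row lasts 1/8 s, in which the tool goes at most 62.5 mm and 10.7 degrees, less where a joint would pass 70% of its speed; a pose out of reach is approached as far as the arm can. A call with a gripper value outside its range is refused whole. The fingers move at their own pace and stop on an object; "newtons" is the grip in N (left out, the last holds). Time passes only in rows, so rows that do not move let the fingers close. It gives the time, the measured TCP pose, the force, the opening and the grip force at its end, in the units of the state.
- get_obs(): the state, without advancing time (a new reading comes with each control period).
- read_camera(name): name is "side" or "top" or "wrist"; returns (picture, depth): 400x640x3 uint8, red, green, blue; 400x640 float32, m along the optical axis (not along the pixel's ray), 0 where there is no reading.
- calibration(name): a dict with "intrinsics" (3x3 intrinsics, pixels), "R" (3x3) and "t" (3): a world point X has camera coordinates R X + t; the wrist camera has in their place "mount" (4x4, takes a point from camera to tool coordinates, whose origin is the TCP and whose axes are the flange's). Camera axes: x right, y down, z forward; pixel columns grow to the right and rows downward; lengths in m; the calibration is good to about 2 mm. A picture is of the moment at which its call begins: read the wrist's pose just before it. calibration takes no time and is no camera call.
- hand_in(): hands the job in; it is judged then, once.
The state is a dict: "t": time; "q": joint angles; "joint_vel": joint speeds; "joint_torque": joint torques, N m; "eef_pos": TCP position; "tool_rot": TCP orientation; "contact_force": force on the tool from outside, world axes, zero at the start; "torque": the same for the moment, N m; "gripper_width": opening from 0.0 (shut) to 1.0 (fully open); "grasp_force": force on a finger pad.
Only numpy, scipy, OpenCV 4.12 (cv2) and the standard library are available. Lean on these libraries where they do the work, as an engineer would, in place of code of your own. Each camera call takes 0.05 s, during which the arm holds its last target. There are 200 camera calls.

## Working session

There is one attempt and no reset: what is moved stays moved. The work goes in short steps, Python scripts to look and compute and a tool call to move; the robot and the scene stay as the last step left them, time stands still between calls to the robot, and variables do not carry over. Pictures are saved under pics/ and viewed, at most 14 in all, crops included, and the job is handed in when it is done.

Besides the shell and the picture viewer there is one more tool, called as a command line: name --argument value ..., lists and objects as JSON in quotes. drive_tool: Moves the arm, as the interface text tells. Its arguments: {"type":"object","properties":{"increments":{"type":"array","items":{"type":"object","properties":{"claw":{"type":"number"},"dx":{"type":"number"},"dy":{"type":"number"},"dz":{"type":"number"},"wx":{"type":"number"},"wy":{"type":"number"},"wz":{"type":"number"}}}},"newtons":{"type":"number"}},"required":["increments"]}

```bash
ls; mkdir -p pics; python3 - <<'E'
from station import *
import cv2
o=get_obs();print({k:(v if not hasattr(v,'round') else v) for k,v in o.items()})
try: print(finger_overhang)
except Exception as e: print(e)
import numpy as np
for n in ['top','side']:
    p,d=read_camera(n); cv2.imwrite(f'pics/{n}0.png',p[:,:,::-1]); np.save(f'{n}0.npy',d)
    c=calibration(n);print(n,c)
E
```

```text
pics
{'t': 0.0, 'q': array([-1.43009479,  0.47781231,  0.02238097,  1.55644976, -0.0114888 ,
        1.10925928, -0.08308378]), 'joint_vel': array([ 5.22978902e-04, -7.31428443e-05,  1.60061097e-04, -7.05845005e-04,
        2.76010593e-03,  3.54041488e-04, -3.14274384e-04]), 'joint_torque': array([ 4.17743850e-04, -5.96458697e+01,  1.60817955e+00, -2.81190687e+01,
        1.25250622e-02,  9.47239838e-03,  1.72496914e-05]), 'eef_pos': array([0.16611187, 0.65363827, 0.22661903]), 'tool_rot': array([-3.04334011e-05,  1.24077034e-01,  9.92272180e-01, -8.99497317e-04]), 'contact_force': array([-0.25360735, -0.67232386,  0.32623612]), 'torque': array([-0.03793314, -0.00083613, -0.03404595]), 'grasp_force': 0.0, 'gripper_width': 0.9993722382867766}
0.025
top {'intrinsics': array([[380.30987335,   0.        , 319.67567388],
       [  0.        , 380.30987335, 202.45476512],
       [  0.        ,   0.        ,   1.        ]]), 'R': array([[ 0.04825778, -0.99882175,  0.00512722],
       [-0.97732931, -0.04827759, -0.20614725],
       [ 0.20615188,  0.00493723, -0.97850755]]), 't': array([-0.00118839,  0.51982588,  0.89144304])}
side {'intrinsics': array([[372.90817755,   0.        , 317.60530893],
       [  0.        , 372.90817755, 195.4068231 ],
       [  0.        ,   0.        ,   1.        ]]), 'R': array([[-0.99117025, -0.13193853,  0.01318155],
       [-0.10813273,  0.74677035, -0.65623271],
       [ 0.07673879, -0.65186369, -0.75444343]]), 't': array([0.51978709, 0.07713519, 0.90175618])}
```

```bash
grep -rn "finger_overhang" --include=* . | head
```

```text
(no output)
```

View pics/top0.png

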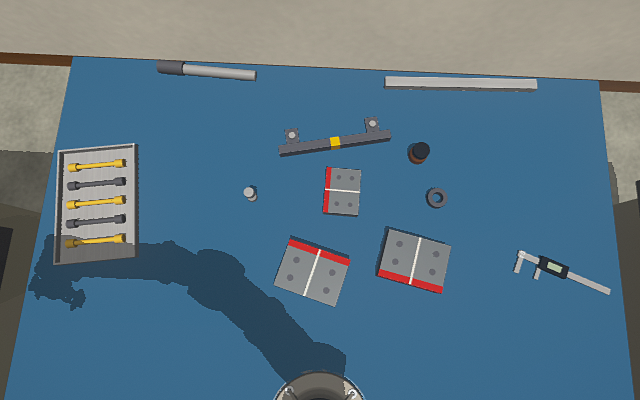

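The top view shows the smallest block at about (342,191), with its red side facing left (+y). The fence's yellow band is at (335,142), the specimen at (250,193), the jar at (419,152) and the collar at (437,197). The two larger blocks below are look-alikes.

```bash
cat > h.py <<'E'
from station import *
import cv2, numpy as np
from scipy.spatial.transform import Rotation as Ro
def cam(n):
    c=calibration(n)
    if n=='wrist':
        o=get_obs(); q=o['tool_rot']; Rt=Ro.from_quat([q[1],q[2],q[3],q[0]]).as_matrix()
        M=np.array(c['mount']); return c['intrinsics'],Rt@M[:3,:3],Rt@M[:3,3]+o['eef_pos']
    R=c['R']; return c['intrinsics'],R.T,-R.T@c['t']
def cast(C,px,z):
    K,R,o=C; px=np.atleast_2d(px).astype(float)
    d=np.c_[px,np.ones(len(px))]@np.linalg.inv(K).T@R.T
    return (o+d*((z-o[2])/d[:,2])[:,None])[:,:2]
def proj(C,X):
    K,R,o=C; p=(np.atleast_2d(X)-o)@R@K.T; return p[:,:2]/p[:,2:]
def rectify(C,img,z,x0,x1,y0,y1,s=1000):
    # bird's-eye view on plane z: column = (y1-y)*s, row = (x1-x)*s
    w=np.array([[x1,y1],[x1,y0],[x0,y0],[x0,y1]]); p=proj(C,np.c_[w,np.full(4,z)]).astype(np.float32)
    W,H=int((y1-y0)*s),int((x1-x0)*s)
    T=cv2.getPerspectiveTransform(p,np.float32([[0,0],[W,0],[W,H],[0,H]]))
    return cv2.warpPerspective(img,T,(W,H))
def comps(m,amin):
    n,l,st,ce=cv2.connectedComponentsWithStats(m.astype(np.uint8))
    return [(l==i,st[i,4],ce[i]) for i in range(1,n) if st[i,4]>=amin]
def masks(img):
    h,s,v=[a.astype(int) for a in cv2.split(cv2.cvtColor(img,cv2.COLOR_RGB2HSV))]
    return dict(red=((h<6)|(h>172))&(s>170)&(v>90), yel=(h>20)&(h<32)&(s>150)&(v>90), notblue=~((h>95)&(h<118)&(s>90)))
E
python3 - <<'E'
from h import *
C=cam('top'); img=cv2.imread('pics/top0.png')[:,:,::-1].copy(); m=masks(img)
print('cam',C[2]);
for k in('red','yel'):
    for a,n,c in comps(m[k],15): print(k,n,c.round(1),cast(C,c,.032 if k=='red' else .03)[0].round(4))
for a,n,c in comps(m['notblue'],60):
    if n>6000: continue
    cs=cv2.findContours(a.astype(np.uint8),0,2)[0][0]; r=cv2.minAreaRect(cs); b=cv2.boxPoints(r)
    print(n,c.round(1),'c@0',cast(C,c,0.03)[0].round(3),'box',cast(C,b,.032).round(3).tolist())
E
```

```text
cam [0.32432575 0.01950769 0.97945051]
red 92 [328.  177.1] [0.5917 0.0062]
red 96 [325.8 200.9] [0.5288 0.0088]
red 188 [303.  246.4] [0.4104 0.0602]
red 192 [334.7 257.5] [ 0.3868 -0.0195]
red 213 [393.4 276. ] [ 0.3491 -0.165 ]
red 208 [426.9 285.4] [ 0.3305 -0.2468]
yel 80 [334.6 141.1] [ 0.6917 -0.0071]
yel 257 [ 94.7 165. ] [0.5948 0.6128]
yel 268 [ 93.9 202.1] [0.4971 0.598 ]
yel 270 [ 94.3 240.5] [0.4    0.5805]
2063 [459.9  83.7] c@0 [ 0.875 -0.343] box [[0.847, -0.135], [0.888, -0.135], [0.901, -0.555], [0.86, -0.551]]
1717 [333.5 139.9] c@0 [ 0.695 -0.004] box [[0.713, 0.15], [0.774, -0.145], [0.699, -0.156], [0.639, 0.135]]
333 [418.5 152.8] c@0 [ 0.67  -0.229] box [[0.662, -0.19], [0.71, -0.234], [0.676, -0.266], [0.629, -0.223]]
1688 [341.6 191.7] c@0 [ 0.555 -0.031] box [[0.495, 0.018], [0.62, 0.013], [0.617, -0.081], [0.492, -0.074]]
146 [250.  193.8] c@0 [0.538 0.204] box [[0.544, 0.226], [0.562, 0.208], [0.532, 0.179], [0.514, 0.198]]
273 [436.5 197.5] c@0 [ 0.552 -0.274] box [[0.548, -0.236], [0.589, -0.274], [0.553, -0.309], [0.514, -0.272]]
3345 [413.5 260.8] c@0 [ 0.388 -0.215] box [[0.347, -0.117], [0.468, -0.148], [0.43, -0.317], [0.311, -0.282]]
3284 [311.8 272.2] c@0 [0.349 0.035] box [[0.313, 0.129], [0.431, 0.096], [0.384, -0.061], [0.269, -0.024]]
1003 [556.2 270.6] c@0 [ 0.382 -0.567] box [[0.372, -0.456], [0.43, -0.475], [0.374, -0.707], [0.318, -0.684]]
1933 [318.7 387.4] c@0 [0.087 0.005] box [[0.123, 0.114], [0.132, -0.093], [0.068, -0.095], [0.058, 0.109]]
```

View pics/side0.png

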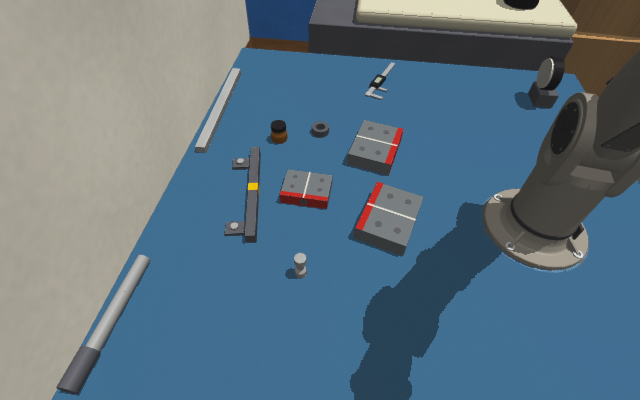

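The side view confirms the layout: small block with its red face toward the specimen side, fence and yellow band at (253,187). Next I move over the work, close the fingers and square the tool with the fence.

drive_tool --increments '[{"claw": 0,"dx": -0.04,"dy": -0.037,"dz": -0.006},{"dx": -0.04,"dy": -0.037,"dz": -0.006},{"dx": -0.04,"dy": -0.037,"dz": -0.006},{"dx": -0.04,"dy": -0.037,"dz": -0.006},{"dx": -0.04,"dy": -0.037,"dz": -0.006},{"dx": -0.04,"dy": -0.037,"dz": -0.006},{"dx": -0.04,"dy": -0.037,"dz": -0.006},{"dx": -0.04,"dy": -0.037,"dz": -0.006},{"dx": -0.04,"dy": -0.037,"dz": -0.006},{"dx": -0.04,"dy": -0.037,"dz": -0.006},{"dx": -0.04,"dy": -0.037,"dz": -0.006},{"dx": -0.04,"dy": -0.037,"dz": -0.006},{"dx": -0.04,"dy": -0.037},{"wz": -8.6},{"wz": -8.6},{"wz": -8.6}]'

```text
schema error: expected keys claw, dx, dy, dz, wx, wy, wz
```

```bash
python3 - <<'E'
from h import *
o=get_obs();print(o['t'],o['eef_pos'],o['tool_rot'],o['gripper_width'])
C=cam('wrist');img,_=read_camera('wrist');cv2.imwrite('pics/w1.png',img[:,:,::-1]);print(C[2],calibration('wrist'))
np.savez('w1.npz',K=C[0],R=C[1],o=C[2])
img,_=read_camera('top');cv2.imwrite('pics/t1.png',img[:,:,::-1])
E
```

```text
0.1 [0.16604792 0.65368586 0.22672031] [-5.73017287e-05  1.24027711e-01  9.92278403e-01 -8.32883438e-04] 0.9981282912911245
[0.08671349 0.67444777 0.37263663] {'intrinsics': array([[353.52284097,   0.        , 318.99074788],
       [  0.        , 353.52284097, 201.63304   ],
       [  0.        ,   0.        ,   1.        ]]), 'mount': array([[-1.24720029e-03, -9.46892954e-01, -3.21546541e-01,
         8.19904265e-02],
       [ 9.99998904e-01, -9.24236205e-04, -1.15705231e-03,
         3.52410403e-04],
       [ 7.98419726e-04, -3.21547631e-01,  9.46893069e-01,
        -1.45924666e-01],
       [ 0.00000000e+00,  0.00000000e+00,  0.00000000e+00,
         1.00000000e+00]])}
```

View pics/w1.png

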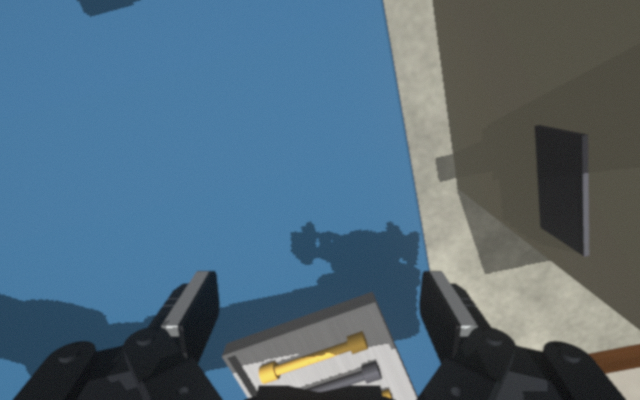

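The move was refused because every row must carry all the keys. This wrist picture is from the start pose and only shows the tray.

drive_tool --increments '[{"claw": 0,"dx": -0.041,"dy": -0.041,"dz": -0.006,"wx": 0,"wy": 0,"wz": 0},{"claw": 0,"dx": -0.041,"dy": -0.041,"dz": -0.006,"wx": 0,"wy": 0,"wz": 0},{"claw": 0,"dx": -0.041,"dy": -0.041,"dz": -0.006,"wx": 0,"wy": 0,"wz": 0},{"claw": 0,"dx": -0.041,"dy": -0.041,"dz": -0.006,"wx": 0,"wy": 0,"wz": 0},{"claw": 0,"dx": -0.041,"dy": -0.041,"dz": -0.006,"wx": 0,"wy": 0,"wz": 0},{"claw": 0,"dx": -0.041,"dy": -0.041,"dz": -0.006,"wx": 0,"wy": 0,"wz": 0},{"claw": 0,"dx": -0.041,"dy": -0.041,"dz": -0.006,"wx": 0,"wy": 0,"wz": 0},{"claw": 0,"dx": -0.041,"dy": -0.041,"dz": -0.006,"wx": 0,"wy": 0,"wz": 0},{"claw": 0,"dx": -0.041,"dy": -0.041,"dz": -0.006,"wx": 0,"wy": 0,"wz": 0},{"claw": 0,"dx": -0.041,"dy": -0.041,"dz": -0.006,"wx": 0,"wy": 0,"wz": 0},{"claw": 0,"dx": -0.041,"dy": -0.041,"dz": -0.006,"wx": 0,"wy": 0,"wz": 0},{"claw": 0,"dx": -0.041,"dy": -0.041,"dz": -0.006,"wx": 0,"wy": 0,"wz": 0},{"claw": 0,"dx": -0.041,"dy": -0.041,"dz": 0,"wx": 0,"wy": 0,"wz": 0},{"claw": 0,"dx": 0,"dy": 0,"dz": 0,"wx": 0,"wy": 0,"wz": -8.6},{"claw": 0,"dx": 0,"dy": 0,"dz": 0,"wx": 0,"wy": 0,"wz": -8.6},{"claw": 0,"dx": 0,"dy": 0,"dz": 0,"wx": 0,"wy": 0,"wz": -8.6},{"claw": 0,"dx": 0,"dy": 0,"dz": 0,"wx": 0,"wy": 0,"wz": 0}]'

```text
t: 2.33
eef_pos: [0.5514, 0.0063, 0.2995]
tool_rot: [-0.0, -0.1, 0.995, 0.0]
contact_force: [1.0, 0.8, -0.1]
gripper_width: 0.0
grasp_force: 0.0
```

```bash
python3 - <<'E'
from h import *
o=get_obs();print(o['t'],o['eef_pos'],o['tool_rot'],o['gripper_width'])
C=cam('wrist');img,_=read_camera('wrist');cv2.imwrite('pics/w2.png',img[:,:,::-1])
np.savez('w2.npz',K=C[0],R=C[1],o=C[2])
E
```

```text
2.325 [0.55139896 0.00628771 0.29947151] [-1.28124799e-04 -9.98413371e-02  9.95003359e-01  7.57089687e-05] 0.00016896727397254253
```

View pics/w2.png

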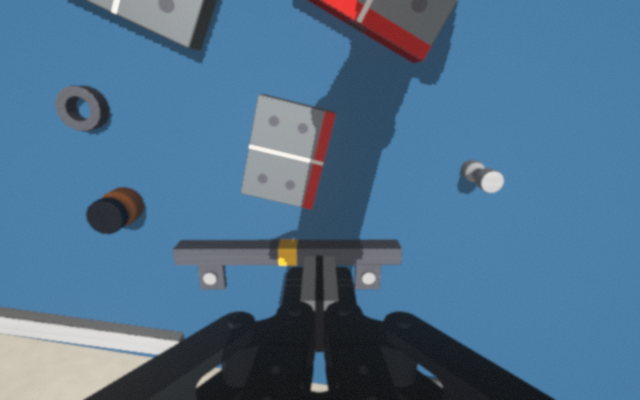

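The wrist view shows the block at (290,150), with its white line from (249,147) to (323,163) and its red side to the right. The fence runs along rows 241–263 with yellow at (288,252). The jar, collar and specimen are clear of the block. Now I measure both.

```bash
cat >> h.py <<'E'
def block(C,img,ctr,rad=.085):
    """white line end points on z=.032 near ctr -> centre, yaw(deg), length"""
    h,s,v=[a.astype(int) for a in cv2.split(cv2.cvtColor(img,cv2.COLOR_RGB2HSV))]
    yy,xx=np.mgrid[:400,:640]; W=cast(C,np.c_[xx.ravel(),yy.ravel()],.032).reshape(400,640,2)
    near=np.hypot(*(W-ctr).transpose(2,0,1))<rad
    best=max(comps(near&(s<60)&(v>195),15),key=lambda c:c[1])[0]
    P=W[best]; c=P.mean(0); u=np.linalg.svd(P-c,full_matrices=False)[2][0]
    rm=W[masks(img)['red']&near].mean(0)
    if (rm-c)@u<0: u=-u
    t=(P-c)@u; a,b=np.percentile(t,[.5,99.5])
    return c+u*(a+b)/2, np.degrees(np.arctan2(u[1],u[0])), b-a
def fence(C,img):
    m=masks(img)
    yb=[c for c in comps(m['yel'],60) if np.linalg.norm(cast(C,c[2],.03)[0]-[.69,-.005])<.04][0]
    y0,x0=np.where(yb[0]); cx=(x0.min()+x0.max())/2; nb=m['notblue']; pts=[]
    for c in list(range(int(cx)-85,int(cx)-5,4))+list(range(int(cx)+5,int(cx)+85,4)):
        r=y0.mean()
        r=int(r)
        while nb[r,c]: r-=1
        pts.append((c,r+.5))
    P=cast(C,pts,0.); vx,vy,px,py=cv2.fitLine(P.astype(np.float32),cv2.DIST_HUBER,0,1e-4,1e-4).ravel()
    d=np.array([vx,vy]); d*=np.sign(d[1]); p=np.array([px,py]); yw=cast(C,[[x0.mean(),y0.mean()]],.025)[0]
    o=p+d*((yw-p)@d); res=np.abs((P-p)@[-d[1],d[0]]).max()
    return o,np.degrees(np.arctan2(-d[0],d[1])),res
def inf(F,p):
    a=np.radians(F[2]); d=np.asarray(p)-F[:2]; return np.array([[np.cos(a),np.sin(a)],[-np.sin(a),np.cos(a)]])@d
E
python3 - <<'E'
from h import *
z=np.load('w2.npz');C=(z['K'],z['R'],z['o']);img=cv2.imread('pics/w2.png')[:,:,::-1].copy()
o,y,r=fence(C,img);print('fence',o,y,r)
c,w,L=block(C,img,[.558,-.031]);print('block',c,w,L)
F=np.array([*o,y]);np.save('F.npy',F);print('in fence',inf(F,c)*1000,w-y)
C=cam('top');c,w,L=block(C,cv2.imread('pics/top0.png')[:,:,::-1].copy(),[.558,-.031]);print('top',c,w,L)
print('tcp',inf(F,get_obs()['eef_pos'][:2])*1000)
E
```

```text
fence [ 0.68350778 -0.01708409] 11.890755 0.0035629909203983732
block [ 0.55867333 -0.04043164] 87.72994585138034 0.07217655023920976
in fence [-126.96645655    2.87511158] 75.8391911516733
top [ 0.55868462 -0.03136433] 87.75011154472924 0.08627341898494442
tcp [-124.43872113   50.11716967]
```

```bash
python3 - <<'E'
from h import *
z=np.load('w2.npz');C=(z['K'],z['R'],z['o']);img=cv2.imread('pics/w2.png')[:,:,::-1].copy()
def go(C,img,nm):
    m=masks(img)
    for a,n,c in comps(m['yel'],20):
        ys,xs=np.where(a); print(nm,'yel',n,xs.min(),xs.max(),ys.min(),ys.max(),cast(C,c,.03)[0].round(4))
    for a,n,c in comps(m['notblue'],60):
        p=cast(C,c,.02)[0]
        cs=cv2.findContours(a.astype(np.uint8),0,2)[0][0]
        if np.hypot(*(p-[.556,-.03]))<.03:
            q=cv2.approxPolyDP(cs,6,True)[:,0]; print(nm,'blk',n,q.tolist(),cast(C,q,.032).round(4).tolist())
        elif n<2500 and p[1]>-.4 and p[1]<.3 and p[0]>.5: print(nm,n,c.round(1),p.round(3))
go(C,img,'w'); go(cam('top'),cv2.imread('pics/top0.png')[:,:,::-1].copy(),'t')
go(cam('side'),cv2.imread('pics/side0.png')[:,:,::-1].copy(),'s')
hsv=cv2.cvtColor(img,cv2.COLOR_RGB2HSV)
print(hsv[241:266:3,288].tolist(), hsv[158:166,310:324:4].tolist()[4])
E
```

```text
w yel 65 279 288 256 264 [ 0.6989 -0.0132]
w 1697 [ 81.1 107.5] [ 0.554 -0.276]
w blk 7972 [[259, 94], [241, 192], [311, 210], [336, 113]] [[0.4971, -0.0735], [0.6152, -0.0786], [0.6213, 0.0099], [0.5003, 0.0154]]
w 917 [482.5 176. ] [0.54 0.21]
w 1698 [115.3 209.6] [ 0.675 -0.235]
t yel 80 330 339 137 146 [ 0.6917 -0.0071]
t yel 257 68 122 159 171 [0.5948 0.6128]
t yel 268 66 122 196 208 [0.4971 0.598 ]
t yel 270 65 122 234 247 [0.4    0.5805]
t 2063 [459.9  83.7] [ 0.881 -0.347]
t 1717 [333.5 139.9] [ 0.699 -0.004]
t 333 [418.5 152.8] [ 0.674 -0.231]
t blk 1688 [[327, 167], [323, 213], [356, 216], [361, 170]] [[0.6189, 0.0098], [0.4971, 0.0146], [0.4935, -0.0691], [0.6152, -0.0786]]
t 146 [250.  193.8] [0.54  0.206]
t 273 [436.5 197.5] [ 0.554 -0.277]
s yel 81 248 258 183 195 [ 0.6888 -0.007 ]
s 338 [278.5 131.8] [ 0.672 -0.238]
s 232 [319.9 128.8] [ 0.554 -0.27 ]
s 1523 [247.8 197.9] [0.696 0.023]
s blk 1663 [[288, 169], [280, 202], [326, 208], [332, 175]] [[0.6135, -0.0789], [0.612, 0.0348], [0.4996, 0.0375], [0.4971, -0.0738]]
s 280 [300.  264.9] [0.537 0.192]
[[19, 155, 107], [20, 157, 107], [20, 164, 115], [20, 184, 176], [20, 181, 179], [20, 183, 176], [20, 183, 183], [20, 183, 184], [21, 104, 135]] [[17, 11, 158], [9, 31, 163], [12, 28, 163], [3, 43, 142]]
```

```bash
python3 - <<'E'
s=open('h.py').read()
s=s.replace("(h>20)&(h<32)&(s>150)","(h>16)&(h<32)&(s>130)")
s=s.replace("    best=max(comps(near&(s<60)&(v>195),15)","    mn=img.min(2); th=cv2.morphologyEx(mn,cv2.MORPH_TOPHAT,np.ones((11,11),np.uint8))\n    best=max(comps(near&(th>28)&(s<90),15)")
open('h.py','w').write(s)
E
python3 - <<'E'
from h import *
z=np.load('w2.npz');C=(z['K'],z['R'],z['o']);img=cv2.imread('pics/w2.png')[:,:,::-1].copy()
o,y,r=fence(C,img);print('fence',o,y,r)
c,w,L=block(C,img,[.558,-.031]);print('block',c,w,L)
C=cam('top');ti=cv2.imread('pics/top0.png')[:,:,::-1].copy()
c2,w2,L2=block(C,ti,[.558,-.031]);print('top',c2,w2,L2)
try: print('fence top',fence(C,ti))
except Exception as e: print(e)
F=np.array([*o,y]);np.save('F.npy',F);print('in fence',inf(F,c)*1000,w-y,inf(F,c2)*1000)
print('tcp',inf(F,get_obs()['eef_pos'][:2])*1000)
E
```

```text
fence [ 0.68218662 -0.01057807] 11.890782 0.003563059859518218
block [ 0.55891897 -0.03186556] 87.84175994419186 0.08998713540136934
top [ 0.51968577 -0.03533611] 90.78799411711648 0.07604600574097044
fence top (array([ 0.70913872, -0.00571707]), np.float32(5.570338), np.float64(0.06360785560369778))
in fence [-125.00881126    4.56819736] 75.95097758792966 [-164.11524767    9.25599314]
tcp [-124.48642963   43.47860008]
```

```bash
python3 - <<'E'
from h import *
C=cam('wrist');M=calibration('wrist')['mount'];img,d=read_camera('wrist');K=C[0]
yy,xx=np.mgrid[:400,:640];P=np.stack([(xx-K[0,2])/K[0,0]*d,(yy-K[1,2])/K[1,1]*d,d],-1)@M[:3,:3].T+M[:3,3]
s=(d>0)&(d<.25)&(yy>240)&(np.abs(P[...,1])<.03)&(P[...,2]>-.02)
Q=P[s];print(len(Q),Q.min(0),Q.max(0))
for z in np.arange(-.02,.04,.005):
    k=(Q[:,2]>=z)&(Q[:,2]<z+.005)
    if k.any(): print(round(z,3),Q[k].min(0).round(3),Q[k].max(0).round(3))
E
```

```text
835 [ 0.00422811 -0.01395543 -0.01999271] [ 0.01120926  0.01311201 -0.00686272]
-0.02 [ 0.004 -0.014 -0.02 ] [ 0.011  0.013 -0.015]
-0.015 [ 0.005 -0.014 -0.015] [ 0.011  0.013 -0.01 ]
-0.01 [ 0.005 -0.012 -0.01 ] [ 0.011  0.01  -0.007]
```

```bash
python3 - <<'E'
from h import *
C=cam('wrist');M=calibration('wrist')['mount'];img,d=read_camera('wrist');K=C[0]
for r in range(236,330,6): print(r,[(round(float(d[r,c]),3),((M[:3,:3]@[(c-K[0,2])/K[0,0]*d[r,c],(r-K[1,2])/K[1,1]*d[r,c],d[r,c]]+M[:3,3])*1000).round(0).tolist()) for c in (310,330)])
E
```

```text
236 [(0.487, [-119.0, -13.0, 300.0]), (0.487, [-119.0, 15.0, 300.0])]
242 [(0.477, [-123.0, -13.0, 288.0]), (0.478, [-123.0, 14.0, 289.0])]
248 [(0.46, [-123.0, -12.0, 270.0]), (0.462, [-124.0, 14.0, 272.0])]
254 [(0.462, [-131.0, -12.0, 270.0]), (0.464, [-132.0, 14.0, 272.0])]
260 [(0.15, [10.0, -4.0, -11.0]), (0.15, [10.0, 4.0, -12.0])]
266 [(0.145, [10.0, -4.0, -17.0]), (0.145, [10.0, 4.0, -17.0])]
272 [(0.142, [9.0, -4.0, -20.0]), (0.141, [10.0, 4.0, -21.0])]
278 [(0.138, [10.0, -4.0, -25.0]), (0.136, [10.0, 4.0, -26.0])]
284 [(0.131, [11.0, -4.0, -32.0]), (0.132, [11.0, 4.0, -31.0])]
290 [(0.128, [10.0, -4.0, -35.0]), (0.129, [10.0, 4.0, -34.0])]
296 [(0.126, [10.0, -3.0, -38.0]), (0.127, [9.0, 4.0, -37.0])]
302 [(0.123, [9.0, -3.0, -41.0]), (0.123, [9.0, 4.0, -41.0])]
308 [(0.117, [11.0, -3.0, -47.0]), (0.118, [11.0, 3.0, -46.0])]
314 [(0.114, [11.0, -3.0, -50.0]), (0.113, [11.0, 3.0, -50.0])]
320 [(0.11, [12.0, -3.0, -53.0]), (0.11, [12.0, 3.0, -53.0])]
326 [(0.109, [11.0, -3.0, -55.0]), (0.109, [11.0, 3.0, -55.0])]
```

drive_tool --increments '[{"claw": 0,"dx": -0.017,"dy": 0.005,"dz": 0.05,"wx": 0,"wy": 0,"wz": 0},{"claw": 0,"dx": -0.017,"dy": 0.005,"dz": 0.05,"wx": 0,"wy": 0,"wz": 0},{"claw": 0,"dx": -0.017,"dy": 0.005,"dz": 0.05,"wx": 0,"wy": 0,"wz": 0},{"claw": 0,"dx": -0.017,"dy": 0.004,"dz": 0.05,"wx": 0,"wy": 0,"wz": 0},{"claw": 0,"dx": 0,"dy": 0,"dz": 0.03,"wx": 0,"wy": 0,"wz": 0},{"claw": 0,"dx": 0,"dy": 0,"dz": 0.01,"wx": 0,"wy": 0,"wz": 0},{"claw": 0,"dx": 0,"dy": 0,"dz": 0,"wx": 0,"wy": 0,"wz": 0}]'

```text
t: 3.35
eef_pos: [0.6143, 0.0385, 0.0598]
tool_rot: [-0.0, -0.1, 0.995, -0.0]
contact_force: [0.1, 1.1, -0.5]
gripper_width: 0.0
grasp_force: 0.0
```

```bash
python3 - <<'E'
from h import *
F=np.load('F.npy');p=get_obs()['eef_pos'];print(p,inf(F,p[:2])*1000)
C=cam('side');img,d=read_camera('side');print(proj(C,[p,p+[0,0,-.025]]))
cv2.imwrite('pics/s3.png',cv2.resize(img[100:250,200:400,::-1],None,fx=4,fy=4,interpolation=cv2.INTER_CUBIC)[:600])
E
```

```text
[0.61434863 0.03847205 0.05977159] [-56.27571804  61.97541782]
[[277.95825301 195.49581892]
 [278.65445021 202.30983541]]
```

View pics/s3.png

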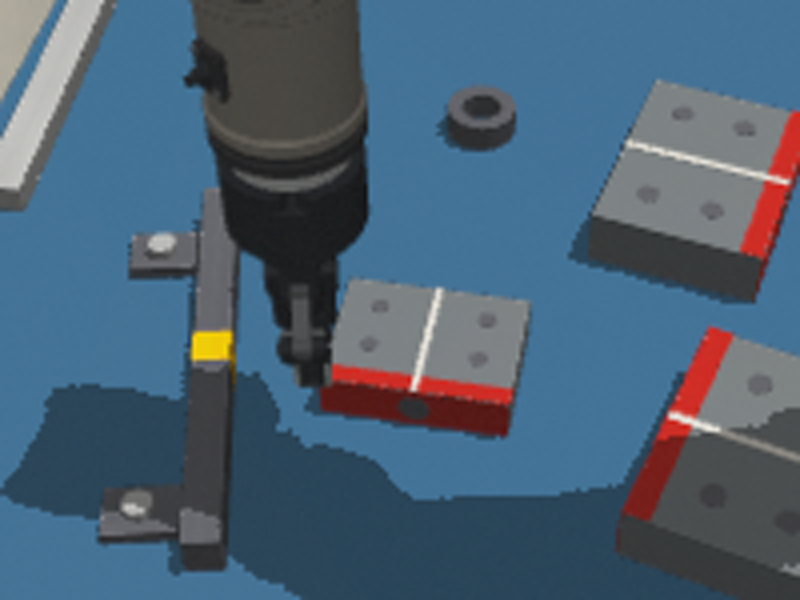

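The crop shows the fingertips at about (312,385), essentially at the projected TCP and not 25 mm beyond it. So I go down carefully and watch the force.

drive_tool --increments '[{"claw": 0,"dx": 0,"dy": 0,"dz": 0.015,"wx": 0,"wy": 0,"wz": 0},{"claw": 0,"dx": 0,"dy": 0,"dz": 0.01,"wx": 0,"wy": 0,"wz": 0},{"claw": 0,"dx": 0,"dy": 0,"dz": 0.002,"wx": 0,"wy": 0,"wz": 0},{"claw": 0,"dx": 0,"dy": 0,"dz": 0,"wx": 0,"wy": 0,"wz": 0}]'

```text
t: 3.9
eef_pos: [0.6143, 0.0385, 0.0325]
tool_rot: [-0.0, -0.101, 0.995, -0.0]
contact_force: [0.9, 0.4, 0.6]
gripper_width: 0.002
grasp_force: 0.0
```

```bash
python3 - <<'E'
from h import *
C=cam('wrist');M=calibration('wrist')['mount'];img,d=read_camera('wrist');K=C[0]
cv2.imwrite('pics/w4.png',img[:,:,::-1])
print(get_obs()['contact_force'])
for r in (225,240,248,254,260,266): print(r,[(round(float(d[r,c]),3),((M[:3,:3]@[(c-K[0,2])/K[0,0]*d[r,c],(r-K[1,2])/K[1,1]*d[r,c],d[r,c]]+M[:3,3])*1000).round(0).tolist()) for c in (310,330)])
E
```

```text
[-0.13168238 -0.1015963  -0.77807106]
225 [(0.192, [8.0, -5.0, 32.0]), (0.193, [8.0, 6.0, 32.0])]
240 [(0.196, [-1.0, -5.0, 33.0]), (0.196, [-1.0, 6.0, 33.0])]
248 [(0.197, [-6.0, -5.0, 33.0]), (0.198, [-6.0, 6.0, 33.0])]
254 [(0.2, [-10.0, -5.0, 34.0]), (0.198, [-9.0, 6.0, 32.0])]
260 [(0.15, [10.0, -4.0, -12.0]), (0.15, [10.0, 4.0, -11.0])]
266 [(0.145, [10.0, -4.0, -17.0]), (0.145, [10.0, 4.0, -17.0])]
```

View pics/w4.png

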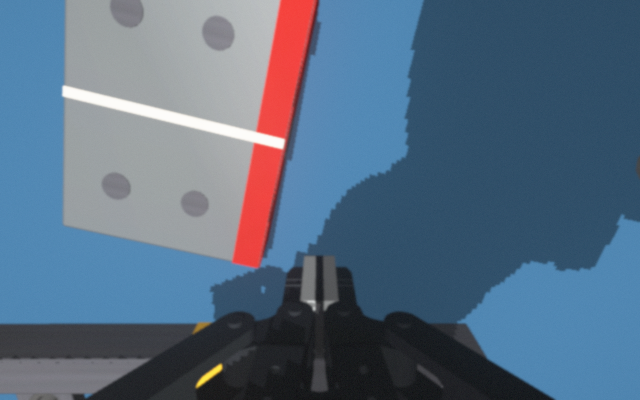

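The fingers are closed at (320,256–300). By depth, the tips stand about 8 mm behind the TCP, so they are about 40 mm above the bench. The block's near corner is at (259,266). I try a short push at this height, which is harmless either way, since it either moves the block or passes over it.

drive_tool --increments '[{"claw": 0,"dx": 0,"dy": -0.006,"dz": 0,"wx": 0,"wy": 0,"wz": 0},{"claw": 0,"dx": 0,"dy": -0.006,"dz": 0,"wx": 0,"wy": 0,"wz": 0},{"claw": 0,"dx": 0,"dy": -0.006,"dz": 0,"wx": 0,"wy": 0,"wz": 0},{"claw": 0,"dx": 0,"dy": -0.006,"dz": 0,"wx": 0,"wy": 0,"wz": 0},{"claw": 0,"dx": 0,"dy": -0.006,"dz": 0,"wx": 0,"wy": 0,"wz": 0}]'

```text
t: 4.58
eef_pos: [0.6205, 0.0087, 0.0326]
tool_rot: [0.0, -0.1, 0.995, -0.0]
contact_force: [-0.1, -1.0, -0.4]
gripper_width: 0.002
grasp_force: 0.0
```

```bash
python3 - <<'E'
from h import *
F=np.load('F.npy');p=get_obs()['eef_pos'];print(get_obs()['contact_force'],inf(F,p[:2])*1000,p)
C=cam('wrist');img,d=read_camera('wrist');cv2.imwrite('pics/w5.png',img[:,:,::-1])
try:
  c,w,L=block(C,img,[.558,-.031]);print(inf(F,c)*1000,w-F[2],L)
except Exception as e: print(e)
E
```

```text
[-0.13594391 -0.98790288 -0.42360417] [-56.42441878  31.57153531] [0.62046774 0.00868993 0.03262628]
[-124.53265342    4.74093975] 75.34459667536437 0.0900077661751833
```

View pics/w5.png

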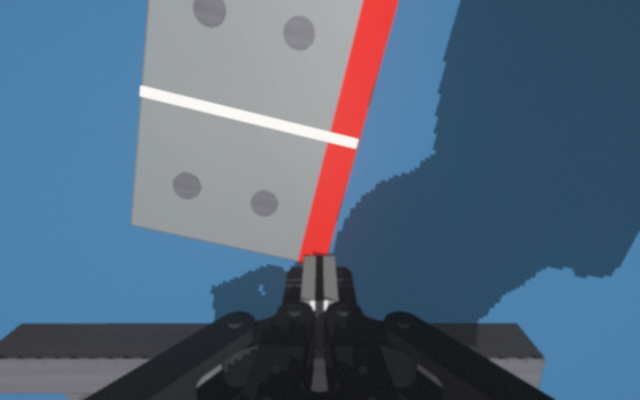

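The fingers passed above the block, which has not moved: it is at (−124.5, 4.7) mm and 75.3° in the fence frame. That confirms the tips are about 8 mm behind the TCP, so the pushing height is TCP z ≈ 3 mm. I back off, go down and push the red face's far end (corner A).

drive_tool --increments '[{"claw": 0,"dx": 0,"dy": 0.016,"dz": 0,"wx": 0,"wy": 0,"wz": 0},{"claw": 0,"dx": 0,"dy": 0.016,"dz": 0,"wx": 0,"wy": 0,"wz": 0},{"claw": 0,"dx": 0,"dy": 0,"dz": 0.015,"wx": 0,"wy": 0,"wz": 0},{"claw": 0,"dx": 0,"dy": 0,"dz": 0.01,"wx": 0,"wy": 0,"wz": 0},{"claw": 0,"dx": 0,"dy": 0,"dz": 0.004,"wx": 0,"wy": 0,"wz": 0},{"claw": 0,"dx": 0,"dy": -0.005,"dz": 0,"wx": 0,"wy": 0,"wz": 0},{"claw": 0,"dx": 0,"dy": -0.005,"dz": 0,"wx": 0,"wy": 0,"wz": 0},{"claw": 0,"dx": 0.001,"dy": -0.005,"dz": 0,"wx": 0,"wy": 0,"wz": 0},{"claw": 0,"dx": 0.001,"dy": -0.006,"dz": 0,"wx": 0,"wy": 0,"wz": 0},{"claw": 0,"dx": 0.001,"dy": -0.006,"dz": 0,"wx": 0,"wy": 0,"wz": 0},{"claw": 0,"dx": 0.001,"dy": -0.006,"dz": 0,"wx": 0,"wy": 0,"wz": 0},{"claw": 0,"dx": 0.001,"dy": -0.006,"dz": 0,"wx": 0,"wy": 0,"wz": 0}]'

```text
t: 6.12
eef_pos: [0.6175, 0.0014, 0.0039]
tool_rot: [0.001, -0.101, 0.995, 0.0]
contact_force: [1.4, 4.5, 1.0]
gripper_width: -0.005
grasp_force: 2.4
```

```bash
cat > look.py <<'E'
from h import *
import sys
F=np.load('F.npy');o=get_obs();p=o['eef_pos'];print('t',o['t'],'f',o['contact_force'].round(1),'tcp',(inf(F,p[:2])*1000).round(1),p[2].round(4))
a=np.radians(F[2]);R=np.array([[np.cos(a),-np.sin(a)],[np.sin(a),np.cos(a)]])
g=F[:2]+R@(np.array([float(sys.argv[1]),float(sys.argv[2])])/1000)
C=cam('wrist');img,d=read_camera('wrist');cv2.imwrite('pics/%s.png'%sys.argv[3],img[:,:,::-1])
c,w,L=block(C,img,g);print('block',(inf(F,c)*1000).round(1),round(w-F[2],1),'L',round(L,4))
ci=inf(F,c)*1000;th=np.radians(w-F[2]);u=np.array([np.cos(th),np.sin(th)]);v=np.array([-u[1],u[0]])
print('corners FL FR BR BL',[(ci+x*u+y*v).round(0).tolist() for x,y in((45,60),(45,-60),(-45,-60),(-45,60))])
E
python3 look.py -125 0 w6
```

```text
t 6.125 f [1.4 4.5 1. ] tcp [-60.9  25.1] 0.0039
block [-133.7   -5.6] 63.7 L 0.089
corners FL FR BR BL [[-168.0, 61.0], [-60.0, 8.0], [-100.0, -73.0], [-207.0, -19.0]]
```

drive_tool --increments '[{"claw": 0,"dx": 0.001,"dy": -0.006,"dz": 0,"wx": 0,"wy": 0,"wz": 0},{"claw": 0,"dx": 0.001,"dy": -0.006,"dz": 0,"wx": 0,"wy": 0,"wz": 0},{"claw": 0,"dx": 0.001,"dy": -0.006,"dz": 0,"wx": 0,"wy": 0,"wz": 0},{"claw": 0,"dx": 0.002,"dy": -0.006,"dz": 0,"wx": 0,"wy": 0,"wz": 0},{"claw": 0,"dx": 0.002,"dy": -0.006,"dz": 0,"wx": 0,"wy": 0,"wz": 0},{"claw": 0,"dx": 0.003,"dy": -0.006,"dz": 0,"wx": 0,"wy": 0,"wz": 0}]'

```text
t: 6.92
eef_pos: [0.6148, -0.0363, 0.0038]
tool_rot: [0.001, -0.101, 0.995, -0.0]
contact_force: [3.6, 3.4, 2.3]
gripper_width: -0.004
grasp_force: 2.5
```

```bash
python3 look.py -138 -12 w7
```

```text
t 6.925 f [3.6 3.4 2.3] tcp [-71.2 -11.3] 0.0038
block [-143.4  -14.9] 42.9 L 0.0833
corners FL FR BR BL [[-151.0, 60.0], [-70.0, -28.0], [-136.0, -89.0], [-217.0, -2.0]]
```

drive_tool --increments '[{"claw": 0,"dx": -0.003,"dy": 0.006,"dz": 0,"wx": 0,"wy": 0,"wz": 0},{"claw": 0,"dx": 0,"dy": 0,"dz": -0.04,"wx": 0,"wy": 0,"wz": 0},{"claw": 0,"dx": 0,"dy": 0,"dz": -0.04,"wx": 0,"wy": 0,"wz": 0},{"claw": 0,"dx": 0.04,"dy": -0.007,"dz": 0,"wx": 0,"wy": 0,"wz": 0},{"claw": 0,"dx": 0.04,"dy": -0.007,"dz": 0,"wx": 0,"wy": 0,"wz": 0},{"claw": 0,"dx": 0.04,"dy": -0.007,"dz": 0,"wx": 0,"wy": 0,"wz": 0},{"claw": 0,"dx": 0.04,"dy": -0.007,"dz": 0,"wx": 0,"wy": 0,"wz": 0},{"claw": 0,"dx": 0,"dy": 0,"dz": 0,"wx": 0,"wy": 0,"wz": 0}]'

```text
t: 7.98
eef_pos: [0.46, -0.0903, 0.0828]
tool_rot: [-0.003, -0.099, 0.995, 0.0]
contact_force: [0.2, -0.7, 0.4]
gripper_width: -0.001
grasp_force: 0.0
```

```bash
python3 - <<'E'
from h import *
F=np.load('F.npy');p=get_obs()['eef_pos'];print((inf(F,p[:2])*1000).round(1),p)
C=cam('top');img,_=read_camera('top');cv2.imwrite('pics/t8.png',cv2.resize(img[100:300,220:460,::-1],None,fx=3,fy=3))
E
```

```text
[-233.8  -32.2] [ 0.46000729 -0.09028379  0.082816  ]
```

View pics/t8.png

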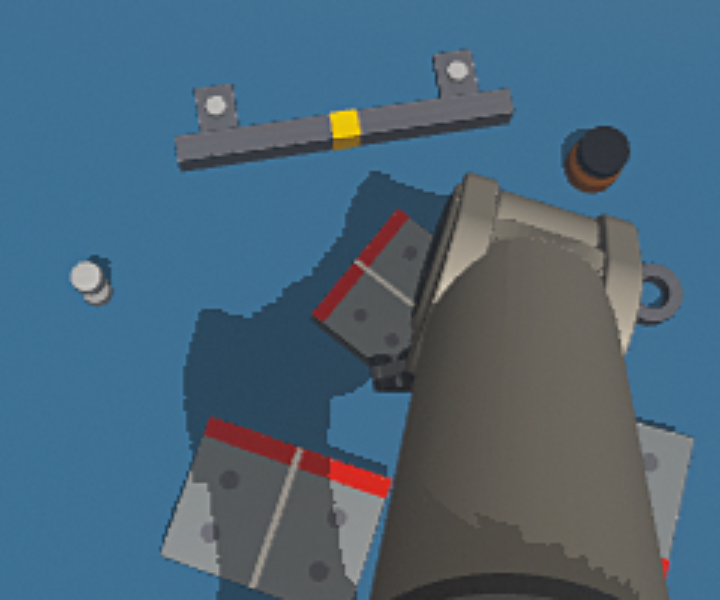

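The top view shows the block at about 43° at crop (370,285), with its red face up-left. The fence is clear and the fingers are hovering near the block's rear left corner at crop (390,375). I go down and push corner B.

drive_tool --increments '[{"claw": 0,"dx": 0,"dy": 0,"dz": 0.04,"wx": 0,"wy": 0,"wz": 0},{"claw": 0,"dx": 0,"dy": 0,"dz": 0.03,"wx": 0,"wy": 0,"wz": 0},{"claw": 0,"dx": 0,"dy": 0,"dz": 0.009,"wx": 0,"wy": 0,"wz": 0},{"claw": 0,"dx": -0.006,"dy": 0.004,"dz": 0,"wx": 0,"wy": 0,"wz": 0},{"claw": 0,"dx": -0.006,"dy": 0.004,"dz": 0,"wx": 0,"wy": 0,"wz": 0},{"claw": 0,"dx": -0.004,"dy": 0.005,"dz": 0,"wx": 0,"wy": 0,"wz": 0},{"claw": 0,"dx": -0.003,"dy": 0.006,"dz": 0,"wx": 0,"wy": 0,"wz": 0},{"claw": 0,"dx": -0.003,"dy": 0.006,"dz": 0,"wx": 0,"wy": 0,"wz": 0},{"claw": 0,"dx": -0.003,"dy": 0.006,"dz": 0,"wx": 0,"wy": 0,"wz": 0},{"claw": 0,"dx": -0.003,"dy": 0.006,"dz": 0,"wx": 0,"wy": 0,"wz": 0}]'

```text
t: 9.28
eef_pos: [0.4852, -0.0471, 0.0048]
tool_rot: [0.0, -0.1, 0.995, -0.0]
contact_force: [-2.4, -3.4, 3.2]
gripper_width: -0.0
grasp_force: 2.2
```

```bash
cat > look2.py <<'E'
from h import *
import sys
# pose from top or side camera when the wrist camera cannot see
F=np.load('F.npy');o=get_obs();p=o['eef_pos'];print('t',o['t'],'f',o['contact_force'].round(1),'tcp',(inf(F,p[:2])*1000).round(1),p[2].round(4))
a=np.radians(F[2]);R=np.array([[np.cos(a),-np.sin(a)],[np.sin(a),np.cos(a)]])
g=F[:2]+R@(np.array([float(sys.argv[1]),float(sys.argv[2])])/1000)
for n in ('side','top'):
    C=cam(n);img,d=read_camera(n);cv2.imwrite('pics/%s%s.png'%(n[0],sys.argv[3]),img[:,:,::-1])
    try:
        c,w,L=block(C,img,g);print(n,'block',(inf(F,c)*1000).round(1),round(w-F[2],1),'L',round(L,4))
    except Exception as e: print(n,e)
    m=masks(img)['red']
    for aa,k,cc in comps(m,20): print('   red',k,(inf(F,cast(C,cc,.03)[0])*1000).round(0))
E
python3 look2.py -135 -8 9
```

```text
t 9.275 f [-2.4 -3.4  3.2] tcp [-200.3    4.8] 0.0048
side block [-131.1  -55.7] -4.8 L 0.0687
   red 90 [-399. -169.]
   red 115 [-363.  -92.]
   red 69 [-86. -24.]
   red 131 [-296.   41.]
   red 80 [-109.   34.]
   red 162 [-255.  116.]
top block [-84.6   4.2] 135.9 L 0.0618
   red 52 [-111.   47.]
   red 33 [-236.  153.]
   red 27 [-371. -114.]
   red 209 [-393. -159.]
```

drive_tool --increments '[{"claw": 0,"dx": -0.005,"dy": 0.005,"dz": 0,"wx": 0,"wy": 0,"wz": 0},{"claw": 0,"dx": -0.005,"dy": 0.004,"dz": 0,"wx": 0,"wy": 0,"wz": 0},{"claw": 0,"dx": -0.005,"dy": 0.004,"dz": 0,"wx": 0,"wy": 0,"wz": 0},{"claw": 0,"dx": -0.005,"dy": 0.003,"dz": 0,"wx": 0,"wy": 0,"wz": 0},{"claw": 0,"dx": -0.005,"dy": 0.003,"dz": 0,"wx": 0,"wy": 0,"wz": 0},{"claw": 0,"dx": 0.008,"dy": 0,"dz": 0,"wx": 0,"wy": 0,"wz": 0},{"claw": 0,"dx": 0.012,"dy": 0,"dz": 0,"wx": 0,"wy": 0,"wz": 0}]'

```text
t: 10.25
eef_pos: [0.4863, -0.027, 0.0047]
tool_rot: [0.001, -0.101, 0.995, 0.0]
contact_force: [-0.6, 0.2, -0.3]
gripper_width: -0.004
grasp_force: 0.0
```

```bash
python3 look2.py -115 0 10
```

```text
t 10.25 f [-0.6  0.2 -0.3] tcp [-195.    24.3] 0.0047
side block [-99.8 -48.2] 148.4 L 0.0432
   red 89 [-399. -170.]
   red 112 [-363.  -93.]
   red 59 [-78. -36.]
   red 131 [-296.   41.]
   red 72 [-83.  27.]
   red 163 [-255.  116.]
top block [-82.5  35.4] -42.1 L 0.0615
   red 127 [-364.  -97.]
   red 208 [-393. -159.]
```

drive_tool --increments '[{"claw": 0,"dx": 0,"dy": 0,"dz": -0.04,"wx": 0,"wy": 0,"wz": 0},{"claw": 0,"dx": 0,"dy": 0,"dz": -0.04,"wx": 0,"wy": 0,"wz": 0},{"claw": 0,"dx": -0.034,"dy": -0.006,"dz": -0.03,"wx": 0,"wy": 0,"wz": 0},{"claw": 0,"dx": -0.034,"dy": -0.006,"dz": -0.03,"wx": 0,"wy": 0,"wz": 0},{"claw": 0,"dx": -0.034,"dy": -0.006,"dz": -0.03,"wx": 0,"wy": 0,"wz": 0},{"claw": 0,"dx": -0.034,"dy": -0.006,"dz": -0.03,"wx": 0,"wy": 0,"wz": 0},{"claw": 0,"dx": 0,"dy": 0,"dz": 0,"wx": 0,"wy": 0,"wz": 0},{"claw": 0,"dx": 0,"dy": 0,"dz": 0,"wx": 0,"wy": 0,"wz": 0}]'

```text
t: 11.35
eef_pos: [0.6229, -0.0238, 0.2037]
tool_rot: [-0.001, -0.1, 0.995, 0.0]
contact_force: [0.6, 0.5, -0.3]
gripper_width: -0.003
grasp_force: 0.0
```

```bash
python3 look.py -122 -8 w11; python3 - <<'E'
from h import *
C=cam('wrist');img=cv2.imread('pics/w11.png')[:,:,::-1].copy()
print(fence(C,img),np.load('F.npy'))
E
```

```text
t 11.35 f [ 0.6  0.5 -0.3] tcp [-60.7  -0.7] 0.2037
block [-117.5   -5. ] 3.9 L 0.0901
corners FL FR BR BL [[-77.0, 58.0], [-69.0, -62.0], [-158.0, -68.0], [-166.0, 52.0]]
(array([ 0.68100649, -0.01047477]), np.float32(11.960007), np.float64(0.0027802781907474406)) [ 6.82186623e-01 -1.05780749e-02  1.18907824e+01]
```

View pics/w11.png

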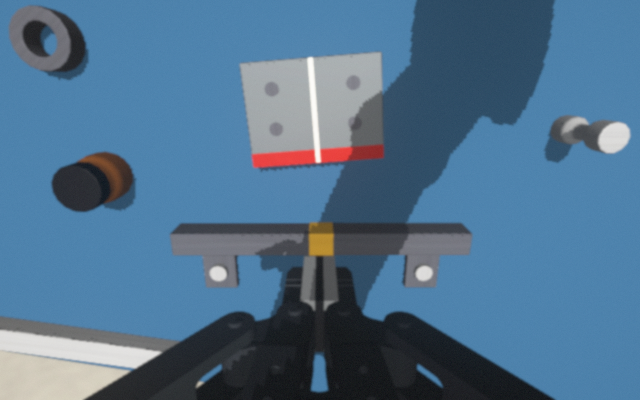

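The wrist view shows the block 4° off square, with its red face toward the fence and its white line at about column 316, slightly right of the yellow at (321,238). The fence measurement agrees with the earlier one. I push the rear of its right side to remove the 4° and the 5 mm.

drive_tool --increments '[{"claw": 0,"dx": 0.028,"dy": -0.034,"dz": 0,"wx": 0,"wy": 0,"wz": 0},{"claw": 0,"dx": 0.028,"dy": -0.034,"dz": 0.02,"wx": 0,"wy": 0,"wz": 0},{"claw": 0,"dx": 0.026,"dy": -0.034,"dz": 0.04,"wx": 0,"wy": 0,"wz": 0},{"claw": 0,"dx": 0,"dy": 0,"dz": 0.055,"wx": 0,"wy": 0,"wz": 0},{"claw": 0,"dx": 0,"dy": 0,"dz": 0.05,"wx": 0,"wy": 0,"wz": 0},{"claw": 0,"dx": 0,"dy": 0,"dz": 0.025,"wx": 0,"wy": 0,"wz": 0},{"claw": 0,"dx": 0,"dy": 0,"dz": 0.01,"wx": 0,"wy": 0,"wz": 0},{"claw": 0,"dx": 0,"dy": 0.006,"dz": 0,"wx": 0,"wy": 0,"wz": 0},{"claw": 0,"dx": 0,"dy": 0.006,"dz": 0,"wx": 0,"wy": 0,"wz": 0},{"claw": 0,"dx": 0,"dy": 0.005,"dz": 0,"wx": 0,"wy": 0,"wz": 0},{"claw": 0,"dx": 0,"dy": 0.004,"dz": 0,"wx": 0,"wy": 0,"wz": 0},{"claw": 0,"dx": 0,"dy": 0.004,"dz": 0,"wx": 0,"wy": 0,"wz": 0},{"claw": 0,"dx": 0,"dy": 0.003,"dz": 0,"wx": 0,"wy": 0,"wz": 0}]'

```text
t: 13.02
eef_pos: [0.5588, -0.115, 0.0053]
tool_rot: [0.001, -0.1, 0.995, -0.002]
contact_force: [0.4, -6.8, 2.7]
gripper_width: -0.004
grasp_force: 3.1
```

```bash
python3 look2.py -118 -3 12 | grep -v "\-[23][0-9][0-9]"
```

```text
t 13.025 f [ 0.4 -6.8  2.7] tcp [-142.3  -76.8] 0.0053
side block [-147.6  -12.3] 89.2 L 0.0953
   red 60 [-78. -33.]
   red 71 [-81.  29.]
top block [-92.9   1.7] -49.3 L 0.0416
   red 61 [-76. -23.]
   red 88 [-79.  32.]
```

drive_tool --increments '[{"claw": 0,"dx": 0,"dy": 0.003,"dz": 0,"wx": 0,"wy": 0,"wz": 0},{"claw": 0,"dx": 0,"dy": 0,"dz": 0,"wx": 0,"wy": 0,"wz": 0},{"claw": 0,"dx": 0,"dy": -0.012,"dz": 0,"wx": 0,"wy": 0,"wz": 0},{"claw": 0,"dx": 0,"dy": -0.008,"dz": -0.03,"wx": 0,"wy": 0,"wz": 0},{"claw": 0,"dx": 0,"dy": 0,"dz": -0.05,"wx": 0,"wy": 0,"wz": 0},{"claw": 0,"dx": -0.026,"dy": 0.03,"dz": -0.05,"wx": 0,"wy": 0,"wz": 0},{"claw": 0,"dx": -0.028,"dy": 0.034,"dz": -0.05,"wx": 0,"wy": 0,"wz": 0},{"claw": 0,"dx": -0.028,"dy": 0.034,"dz": -0.02,"wx": 0,"wy": 0,"wz": 0},{"claw": 0,"dx": 0,"dy": 0,"dz": 0,"wx": 0,"wy": 0,"wz": 0},{"claw": 0,"dx": 0,"dy": 0,"dz": 0,"wx": 0,"wy": 0,"wz": 0}]'

```text
t: 14.38
eef_pos: [0.6203, -0.0207, 0.1999]
tool_rot: [-0.001, -0.1, 0.995, -0.0]
contact_force: [-0.1, -0.1, 0.2]
gripper_width: 0.001
grasp_force: 0.0
```

```bash
python3 look.py -118 -2 w13; python3 - <<'E'
from h import *
C=cam('wrist');img=cv2.imread('pics/w13.png')[:,:,::-1].copy()
print(fence(C,img)); m=masks(img); nb=m['notblue']
cols=[c for c in list(range(185,300,5))+list(range(345,455,5))]
pts=[]
for c in cols:
    r=238
    while nb[r,c]: r-=1
    pts.append((c,r+.5))
P=cast(C,pts,0.); k=np.polyfit(P[:,1],P[:,0],1); r=P[:,0]-np.polyval(k,P[:,1]);print('fence fit deg',np.degrees(np.arctan(-k[0])),abs(r).max(),[p[1] for p in pts])
E
```

```text
t 14.375 f [-0.1 -0.1  0.2] tcp [-62.7   2.8] 0.1999
block [-116.1    0.6] 1.6 L 0.09
corners FL FR BR BL [[-73.0, 62.0], [-69.0, -58.0], [-159.0, -61.0], [-163.0, 59.0]]
(array([ 0.68122651, -0.01141904]), np.float32(11.910009), np.float64(0.0027674239888034638))
fence fit deg 11.522449772073294 0.0007870261940079448 [226.5, 226.5, 226.5, 226.5, 226.5, 226.5, 226.5, 226.5, 226.5, 226.5, 226.5, 226.5, 226.5, 226.5, 226.5, 226.5, 226.5, 226.5, 226.5, 226.5, 226.5, 226.5, 226.5, 225.5, 225.5, 225.5, 225.5, 225.5, 225.5, 225.5, 225.5, 225.5, 225.5, 226.5, 225.5, 225.5, 226.5, 226.5, 226.5, 226.5, 226.5, 226.5, 226.5, 226.5, 226.5]
```

Lateral offset is now about 0 and the yaw about 2°, with a refined fence yaw of 11.5°. I go behind the block, open the fingers to 60 mm and push the back face squarely with both fingertips.

drive_tool --increments '[{"claw": 0.06,"dx": 0.044,"dy": -0.001,"dz": 0,"wx": 0,"wy": 0,"wz": 0},{"claw": 0.06,"dx": 0.044,"dy": -0.001,"dz": 0,"wx": 0,"wy": 0,"wz": 0},{"claw": 0.06,"dx": 0.044,"dy": -0.001,"dz": 0,"wx": 0,"wy": 0,"wz": 0},{"claw": 0.06,"dx": 0,"dy": 0,"dz": 0.05,"wx": 0,"wy": 0,"wz": 0},{"claw": 0.06,"dx": 0,"dy": 0,"dz": 0.05,"wx": 0,"wy": 0,"wz": 0},{"claw": 0.06,"dx": 0,"dy": 0,"dz": 0.05,"wx": 0,"wy": 0,"wz": 0},{"claw": 0.06,"dx": 0,"dy": 0,"dz": 0.04,"wx": 0,"wy": 0,"wz": 0},{"claw": 0.06,"dx": 0,"dy": 0,"dz": 0.006,"wx": 0,"wy": 0,"wz": 0},{"claw": 0.06,"dx": 0,"dy": 0,"dz": 0,"wx": 0,"wy": 0,"wz": 0}]'

```text
t: 15.55
eef_pos: [0.492, -0.0504, 0.0048]
tool_rot: [-0.0, -0.1, 0.995, -0.0]
contact_force: [0.1, -0.4, 0.3]
gripper_width: 0.701
grasp_force: 0.0
```

```bash
python3 - <<'E'
from h import *
np.save('F.npy',[.6812,-.0108,11.52]);F=np.load('F.npy')
o=get_obs();p=o['eef_pos'];print(inf(F,p[:2])*1000,p,o['gripper_width'],o['contact_force'])
M=calibration('wrist')['mount'];K=calibration('wrist')['intrinsics'];img,d=read_camera('wrist')
yy,xx=np.mgrid[:400,:640];P=np.stack([(xx-K[0,2])/K[0,0]*d,(yy-K[1,2])/K[1,1]*d,d],-1)@M[:3,:3].T+M[:3,3]
Q=P[(d>.05)&(P[...,2]<.0)&(P[...,2]>-.05)&(yy>200)];
for z in range(-50,0,5):
    k=Q[(Q[:,2]*1000>=z)&(Q[:,2]*1000<z+5)]
    if len(k): print(z,len(k),(np.r_[k.min(0),k.max(0),np.abs(k[:,1]).min()]*1000).round())
C=cam('side');img,_=read_camera('side')
cv2.imwrite('pics/s14.png',cv2.resize(img[100:250,200:400,::-1],None,fx=4,fy=4,interpolation=cv2.INTER_CUBIC))
E
```

```text
[-193.27252693   -1.0327841 ] [ 0.4920272  -0.05041043  0.00483998] 0.7010518834890984 [ 0.07132809 -0.41677185  0.2606863 ]
-50 996 [ -9. -49. -50.  12.  47. -45.  29.]
-45 817 [-13. -44. -45.  11.  43. -40.  29.]
-40 899 [-13. -44. -40.  11.  43. -35.  29.]
-35 792 [-12. -44. -35.  11.  43. -30.  29.]
-30 4353 [-52. -60. -30.  11.  59. -25.   0.]
-25 2092 [-35. -44. -25.  11.  43. -20.   0.]
-20 1888 [-36. -44. -20.  11.  42. -15.   0.]
-15 1539 [-36. -42. -15.  11.  41. -10.   0.]
-10 1173 [-35. -38. -10.   8.  36.  -5.   0.]
-5 1035 [-35. -38.  -5. -31.  36.  -0.   0.]
```

View pics/s14.png

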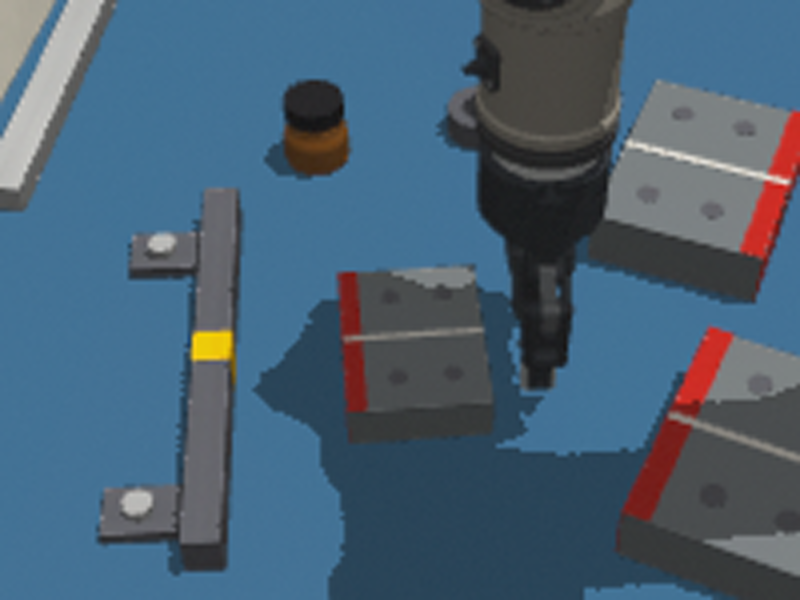

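In this crop the red edge at (350,340) faces the fence and the fingers stand behind the block at (540,380), with everything clear. I lower 6 mm and push forward.

drive_tool --increments '[{"claw": 0.06,"dx": -0.006,"dy": 0.001,"dz": 0.006,"wx": 0,"wy": 0,"wz": 0},{"claw": 0.06,"dx": -0.008,"dy": 0,"dz": 0,"wx": 0,"wy": 0,"wz": 0},{"claw": 0.06,"dx": -0.006,"dy": 0,"dz": 0,"wx": 0,"wy": 0,"wz": 0},{"claw": 0.06,"dx": -0.006,"dy": 0,"dz": 0,"wx": 0,"wy": 0,"wz": 0},{"claw": 0.06,"dx": -0.007,"dy": 0,"dz": 0,"wx": 0,"wy": 0,"wz": 0},{"claw": 0.06,"dx": -0.007,"dy": 0,"dz": 0,"wx": 0,"wy": 0,"wz": 0},{"claw": 0.06,"dx": -0.007,"dy": 0,"dz": 0,"wx": 0,"wy": 0,"wz": 0},{"claw": 0.06,"dx": -0.007,"dy": 0,"dz": 0,"wx": 0,"wy": 0,"wz": 0},{"claw": 0.06,"dx": 0,"dy": 0,"dz": 0,"wx": 0,"wy": 0,"wz": 0},{"claw": 0.06,"dx": 0.012,"dy": 0,"dz": 0,"wx": 0,"wy": 0,"wz": 0},{"claw": 0.06,"dx": 0.01,"dy": 0,"dz": -0.04,"wx": 0,"wy": 0,"wz": 0},{"claw": 0.06,"dx": 0,"dy": 0,"dz": -0.05,"wx": 0,"wy": 0,"wz": 0},{"claw": 0.06,"dx": -0.035,"dy": 0,"dz": -0.04,"wx": 0,"wy": 0,"wz": 0},{"claw": 0.06,"dx": -0.04,"dy": 0,"dz": -0.04,"wx": 0,"wy": 0,"wz": 0},{"claw": 0.06,"dx": -0.03,"dy": 0,"dz": -0.03,"wx": 0,"wy": 0,"wz": 0},{"claw": 0.06,"dx": 0,"dy": 0,"dz": 0,"wx": 0,"wy": 0,"wz": 0},{"claw": 0.06,"dx": 0,"dy": 0,"dz": 0,"wx": 0,"wy": 0,"wz": 0}]'

```text
t: 17.77
eef_pos: [0.6249, -0.0213, 0.1975]
tool_rot: [-0.001, -0.1, 0.995, 0.0]
contact_force: [-0.6, -0.4, -0.6]
gripper_width: 0.7
grasp_force: 0.0
```

```bash
python3 look.py -85 0 w15; python3 - <<'E'
from h import *
C=cam('wrist');img=cv2.imread('pics/w15.png')[:,:,::-1].copy()
try: print(fence(C,img))
except Exception as e: print(e)
E
```

```text
t 17.775 f [-0.6 -0.4 -0.6] tcp [-57.3   1. ] 0.1975
block [-83.5  -1.9] -0.2 L 0.0905
corners FL FR BR BL [[-38.0, 58.0], [-39.0, -62.0], [-129.0, -62.0], [-128.0, 58.0]]
(array([ 0.68091333, -0.01051106]), np.float32(11.948006), np.float64(0.0028614022623352025))
```

View pics/w15.png

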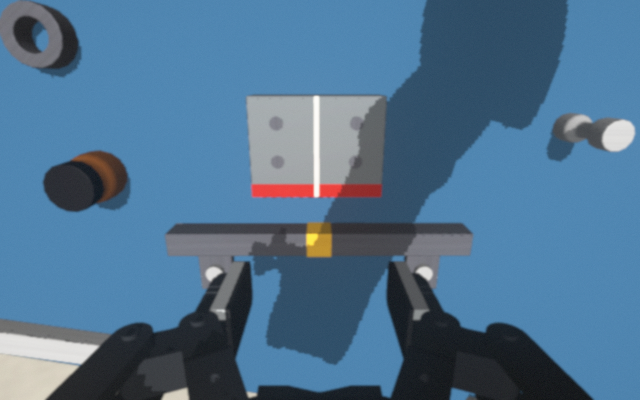

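The block is now square (−0.2°), 38 mm from the fence, with its white line at column 316.5 against the yellow centre at 319, so about 2 mm too far right. I make a small side nudge with closed fingers.

drive_tool --increments '[{"claw": 0,"dx": 0.009,"dy": -0.048,"dz": 0,"wx": 0,"wy": 0,"wz": 0},{"claw": 0,"dx": 0.018,"dy": -0.048,"dz": 0,"wx": 0,"wy": 0,"wz": 0},{"claw": 0,"dx": 0,"dy": 0,"dz": 0.05,"wx": 0,"wy": 0,"wz": 0},{"claw": 0,"dx": 0,"dy": 0,"dz": 0.05,"wx": 0,"wy": 0,"wz": 0},{"claw": 0,"dx": 0,"dy": 0,"dz": 0.05,"wx": 0,"wy": 0,"wz": 0},{"claw": 0,"dx": 0,"dy": 0,"dz": 0.033,"wx": 0,"wy": 0,"wz": 0},{"claw": 0,"dx": 0,"dy": 0,"dz": 0.01,"wx": 0,"wy": 0,"wz": 0},{"claw": 0,"dx": 0,"dy": 0.006,"dz": 0,"wx": 0,"wy": 0,"wz": 0},{"claw": 0,"dx": 0,"dy": 0.006,"dz": 0,"wx": 0,"wy": 0,"wz": 0},{"claw": 0,"dx": 0,"dy": 0.004,"dz": 0,"wx": 0,"wy": 0,"wz": 0},{"claw": 0,"dx": 0,"dy": 0.003,"dz": 0,"wx": 0,"wy": 0,"wz": 0},{"claw": 0,"dx": 0,"dy": 0.002,"dz": 0,"wx": 0,"wy": 0,"wz": 0},{"claw": 0,"dx": 0,"dy": 0,"dz": 0,"wx": 0,"wy": 0,"wz": 0}]'

```text
t: 19.45
eef_pos: [0.6156, -0.101, 0.0061]
tool_rot: [0.001, -0.1, 0.995, -0.001]
contact_force: [0.6, -3.6, 2.1]
gripper_width: -0.003
grasp_force: 1.8
```

```bash
python3 look2.py -84 0 16 | grep -v "\-[23][0-9][0-9]"; python3 look.py -84 0 w16
```

```text
t 19.45 f [ 0.6 -3.6  2.1] tcp [-82.3 -75.3] 0.0061
side block [-95.8   2.8] -29.9 L 0.0953
   red 55 [-45. -34.]
   red 68 [-45.  27.]
top block [-4.6  3.8] -77.1 L 0.0141
t 19.55 f [ 1.4 -4.1  3.1] tcp [-82.4 -75.2] 0.006
block [-112.2   -1.7] -0.8 L 0.0307
corners FL FR BR BL [[-66.0, 58.0], [-68.0, -62.0], [-158.0, -61.0], [-156.0, 59.0]]h.py:36: RuntimeWarning: Mean of empty slice.
  rm=W[masks(img)['red']&near].mean(0)
  ret = um.true_divide(
```

drive_tool --increments '[{"claw": 0,"dx": 0,"dy": 0.002,"dz": 0,"wx": 0,"wy": 0,"wz": 0},{"claw": 0,"dx": 0,"dy": 0.001,"dz": 0,"wx": 0,"wy": 0,"wz": 0},{"claw": 0,"dx": 0,"dy": 0,"dz": 0,"wx": 0,"wy": 0,"wz": 0}]'

```text
t: 19.98
eef_pos: [0.6149, -0.0991, 0.006]
tool_rot: [0.001, -0.1, 0.995, -0.001]
contact_force: [1.3, -6.7, 3.0]
gripper_width: 0.0
grasp_force: 3.5
```

```bash
python3 look.py -84 0 w17 2>/dev/null
```

```text
t 19.975 f [ 1.3 -6.7  3. ] tcp [-82.6 -73.2] 0.006
block [-112.     0.2] -1.3 L 0.0316
corners FL FR BR BL [[-66.0, 59.0], [-68.0, -61.0], [-158.0, -59.0], [-156.0, 61.0]]
```

drive_tool --increments '[{"claw": 0,"dx": 0,"dy": -0.015,"dz": 0,"wx": 0,"wy": 0,"wz": 0},{"claw": 0,"dx": 0,"dy": 0,"dz": -0.05,"wx": 0,"wy": 0,"wz": 0},{"claw": 0,"dx": 0,"dy": 0,"dz": -0.05,"wx": 0,"wy": 0,"wz": 0},{"claw": 0.06,"dx": 0.039,"dy": 0.044,"dz": 0,"wx": 0,"wy": 0,"wz": 0},{"claw": 0.06,"dx": 0.039,"dy": 0.044,"dz": 0,"wx": 0,"wy": 0,"wz": 0},{"claw": 0.06,"dx": 0,"dy": 0,"dz": 0,"wx": 0,"wy": 0,"wz": 0},{"claw": 0.06,"dx": 0,"dy": 0,"dz": 0.05,"wx": 0,"wy": 0,"wz": 0},{"claw": 0.06,"dx": 0,"dy": 0,"dz": 0.045,"wx": 0,"wy": 0,"wz": 0},{"claw": 0.06,"dx": 0,"dy": 0,"dz": 0.012,"wx": 0,"wy": 0,"wz": 0},{"claw": 0.06,"dx": 0,"dy": 0,"dz": 0,"wx": 0,"wy": 0,"wz": 0},{"claw": 0.06,"dx": -0.008,"dy": 0,"dz": 0,"wx": 0,"wy": 0,"wz": 0},{"claw": 0.06,"dx": -0.006,"dy": 0,"dz": 0,"wx": 0,"wy": 0,"wz": 0},{"claw": 0.06,"dx": -0.006,"dy": 0,"dz": 0,"wx": 0,"wy": 0,"wz": 0},{"claw": 0.06,"dx": -0.006,"dy": 0,"dz": 0,"wx": 0,"wy": 0,"wz": 0},{"claw": 0.06,"dx": -0.006,"dy": 0,"dz": 0,"wx": 0,"wy": 0,"wz": 0},{"claw": 0.06,"dx": -0.006,"dy": 0,"dz": 0,"wx": 0,"wy": 0,"wz": 0},{"claw": 0.06,"dx": 0,"dy": 0,"dz": 0,"wx": 0,"wy": 0,"wz": 0}]'

```text
t: 22.15
eef_pos: [0.5585, -0.0338, -0.0019]
tool_rot: [-0.002, -0.1, 0.995, 0.0]
contact_force: [-5.7, -0.8, 1.3]
gripper_width: 0.7
grasp_force: 2.6
```

```bash
python3 look2.py -65 0 18 | grep -v "\-[23][0-9][0-9]"; python3 look.py -65 0 w18 2>/dev/null
```

```text
t 22.15 f [-5.7 -0.8  1.3] tcp [-124.8    2. ] -0.0019
side block [-64.2 -50.8] -10.3 L 0.0537
   red 53 [-30. -31.]
   red 69 [-30.  30.]
top block [-78.2  -7. ] -143.6 L 0.0325
t 22.25 f [-4.7 -2.2  1.1] tcp [-124.8    2. ] -0.0019
block [-133.5   35.7] 20.9 L 0.0246
corners FL FR BR BL [[-113.0, 108.0], [-70.0, -4.0], [-154.0, -36.0], [-197.0, 76.0]]h.py:36: RuntimeWarning: Mean of empty slice.
  rm=W[masks(img)['red']&near].mean(0)
  ret = um.true_divide(
```

drive_tool --increments '[{"claw": 0.06,"dx": -0.005,"dy": 0,"dz": 0,"wx": 0,"wy": 0,"wz": 0},{"claw": 0.06,"dx": -0.005,"dy": 0,"dz": 0,"wx": 0,"wy": 0,"wz": 0},{"claw": 0.06,"dx": -0.003,"dy": 0,"dz": 0,"wx": 0,"wy": 0,"wz": 0},{"claw": 0.06,"dx": 0,"dy": 0,"dz": 0,"wx": 0,"wy": 0,"wz": 0},{"claw": 0.06,"dx": 0.012,"dy": 0,"dz": 0,"wx": 0,"wy": 0,"wz": 0},{"claw": 0.06,"dx": 0.01,"dy": 0,"dz": -0.04,"wx": 0,"wy": 0,"wz": 0},{"claw": 0.06,"dx": 0,"dy": 0,"dz": -0.05,"wx": 0,"wy": 0,"wz": 0},{"claw": 0.06,"dx": -0.03,"dy": 0,"dz": -0.04,"wx": 0,"wy": 0,"wz": 0},{"claw": 0.06,"dx": -0.03,"dy": 0,"dz": -0.04,"wx": 0,"wy": 0,"wz": 0},{"claw": 0.06,"dx": -0.025,"dy": 0,"dz": -0.03,"wx": 0,"wy": 0,"wz": 0},{"claw": 0.06,"dx": 0,"dy": 0,"dz": 0,"wx": 0,"wy": 0,"wz": 0},{"claw": 0.06,"dx": 0,"dy": 0,"dz": 0,"wx": 0,"wy": 0,"wz": 0}]'

```text
t: 23.8
eef_pos: [0.6336, -0.0183, 0.1976]
tool_rot: [-0.001, -0.1, 0.995, 0.0]
contact_force: [-0.9, -0.3, -0.8]
gripper_width: 0.703
grasp_force: 0.0
```

```bash
python3 look.py -55 0 w19; cat > off.py <<'E'
from h import *
import sys
C=cam('wrist');img=cv2.imread('pics/%s.png'%sys.argv[1])[:,:,::-1].copy();F=np.load('F.npy')
a=max(comps(masks(img)['yel'],60),key=lambda c:c[1])[0];P=cast(C,np.argwhere(a)[:,::-1],.03)
q=np.array([inf(F,p) for p in P])*1000;print('yellow x',np.percentile(q[:,0],[1,99]).round(1),'y',np.percentile(q[:,1],[1,99]).round(1))
E
python3 off.py w19
```

```text
t 23.8 f [-0.9 -0.3 -0.8] tcp [-48.1   2.1] 0.1976
block [-55.6   0. ] -0.2 L 0.0885
corners FL FR BR BL [[-10.0, 60.0], [-11.0, -60.0], [-101.0, -60.0], [-100.0, 60.0]]
yellow x [-8.3 22.1] y [-11.7  12.3]
```

The offset from the yellow's centre is about 0.3 mm and the yaw −0.2°, with 10 mm left to go. Now the final slide and seating.

drive_tool --increments '[{"claw": 0.06,"dx": 0.042,"dy": -0.001,"dz": 0,"wx": 0,"wy": 0,"wz": 0},{"claw": 0.06,"dx": 0.042,"dy": -0.001,"dz": 0,"wx": 0,"wy": 0,"wz": 0},{"claw": 0.06,"dx": 0,"dy": 0,"dz": 0.05,"wx": 0,"wy": 0,"wz": 0},{"claw": 0.06,"dx": 0,"dy": 0,"dz": 0.05,"wx": 0,"wy": 0,"wz": 0},{"claw": 0.06,"dx": 0,"dy": 0,"dz": 0.05,"wx": 0,"wy": 0,"wz": 0},{"claw": 0.06,"dx": 0,"dy": 0,"dz": 0.035,"wx": 0,"wy": 0,"wz": 0},{"claw": 0.06,"dx": 0,"dy": 0,"dz": 0.014,"wx": 0,"wy": 0,"wz": 0},{"claw": 0.06,"dx": 0,"dy": 0,"dz": 0,"wx": 0,"wy": 0,"wz": 0},{"claw": 0.06,"dx": -0.006,"dy": 0,"dz": 0,"wx": 0,"wy": 0,"wz": 0},{"claw": 0.06,"dx": -0.006,"dy": 0,"dz": 0,"wx": 0,"wy": 0,"wz": 0},{"claw": 0.06,"dx": -0.005,"dy": 0,"dz": 0,"wx": 0,"wy": 0,"wz": 0},{"claw": 0.06,"dx": -0.004,"dy": 0,"dz": 0,"wx": 0,"wy": 0,"wz": 0},{"claw": 0.06,"dx": -0.004,"dy": 0,"dz": 0,"wx": 0,"wy": 0,"wz": 0},{"claw": 0.06,"dx": -0.003,"dy": 0,"dz": 0,"wx": 0,"wy": 0,"wz": 0},{"claw": 0.06,"dx": 0,"dy": 0,"dz": 0,"wx": 0,"wy": 0,"wz": 0}]'

```text
t: 25.72
eef_pos: [0.5775, -0.032, -0.001]
tool_rot: [-0.003, -0.1, 0.995, 0.0]
contact_force: [-6.4, -1.2, 3.4]
gripper_width: 0.704
grasp_force: 3.7
```

```bash
python3 - <<'E'
from h import *
F=np.load('F.npy');o=get_obs();print(inf(F,o['eef_pos'][:2])*1000,o['contact_force'],o['t'])
E
```

```text
[-1.05867931e+02 -3.39607717e-02] [-6.41517941 -1.20586442  3.40810017] 25.725
```

drive_tool --increments '[{"claw": 0.06,"dx": -0.002,"dy": 0,"dz": 0,"wx": 0,"wy": 0,"wz": 0},{"claw": 0.06,"dx": -0.002,"dy": 0,"dz": 0,"wx": 0,"wy": 0,"wz": 0},{"claw": 0.06,"dx": -0.001,"dy": 0,"dz": 0,"wx": 0,"wy": 0,"wz": 0},{"claw": 0.06,"dx": -0.001,"dy": 0,"dz": 0,"wx": 0,"wy": 0,"wz": 0},{"claw": 0.06,"dx": 0,"dy": 0,"dz": 0,"wx": 0,"wy": 0,"wz": 0}]'

```text
t: 26.35
eef_pos: [0.5811, -0.0313, -0.0012]
tool_rot: [-0.005, -0.1, 0.995, 0.0]
contact_force: [-13.2, -1.8, 9.5]
gripper_width: 0.7
grasp_force: 6.5
```

drive_tool --increments '[{"claw": 0.06,"dx": -0.001,"dy": 0,"dz": 0,"wx": 0,"wy": 0,"wz": 0},{"claw": 0.06,"dx": -0.001,"dy": 0,"dz": 0,"wx": 0,"wy": 0,"wz": 0},{"claw": 0.06,"dx": 0,"dy": 0,"dz": 0,"wx": 0,"wy": 0,"wz": 0}]'

```text
t: 26.72
eef_pos: [0.5811, -0.0313, -0.0015]
tool_rot: [-0.007, -0.1, 0.995, 0.001]
contact_force: [-18.3, -3.1, 12.8]
gripper_width: 0.704
grasp_force: 9.0
```

TCP has stopped while the force has risen, so the block is seated against the fence. I back off straight, rise and look.

drive_tool --increments '[{"claw": 0.06,"dx": 0.004,"dy": 0,"dz": 0,"wx": 0,"wy": 0,"wz": 0},{"claw": 0.06,"dx": 0.012,"dy": 0,"dz": 0,"wx": 0,"wy": 0,"wz": 0},{"claw": 0.06,"dx": 0.014,"dy": 0,"dz": -0.03,"wx": 0,"wy": 0,"wz": 0},{"claw": 0.06,"dx": 0,"dy": 0,"dz": -0.05,"wx": 0,"wy": 0,"wz": 0},{"claw": 0.06,"dx": -0.02,"dy": 0,"dz": -0.05,"wx": 0,"wy": 0,"wz": 0},{"claw": 0.06,"dx": -0.035,"dy": 0,"dz": -0.05,"wx": 0,"wy": 0,"wz": 0},{"claw": 0.06,"dx": -0.035,"dy": 0,"dz": -0.03,"wx": 0,"wy": 0,"wz": 0},{"claw": 0.06,"dx": 0,"dy": 0,"dz": 0,"wx": 0,"wy": 0,"wz": 0},{"claw": 0.06,"dx": 0,"dy": 0,"dz": 0,"wx": 0,"wy": 0,"wz": 0}]'

```text
t: 27.85
eef_pos: [0.6459, -0.0179, 0.2085]
tool_rot: [-0.001, -0.1, 0.995, 0.0]
contact_force: [-0.0, -0.4, -0.8]
gripper_width: 0.703
grasp_force: 0.0
```

```bash
python3 look.py -46 0 w20; python3 off.py w20; python3 -c "
import cv2;i=cv2.imread('pics/w20.png');cv2.imwrite('pics/w20c.png',cv2.resize(i[110:280,220:420],None,fx=3.5,fy=3.5,interpolation=2))"
```

```text
t 27.85 f [-0.  -0.4 -0.8] tcp [-36.    0.1] 0.2085
block [-45.8  -0.2] -0.1 L 0.0889
corners FL FR BR BL [[-1.0, 60.0], [-1.0, -60.0], [-91.0, -60.0], [-91.0, 60.0]]
yellow x [-0.4 21.8] y [-11.2  11.6]
```

View pics/w20c.png

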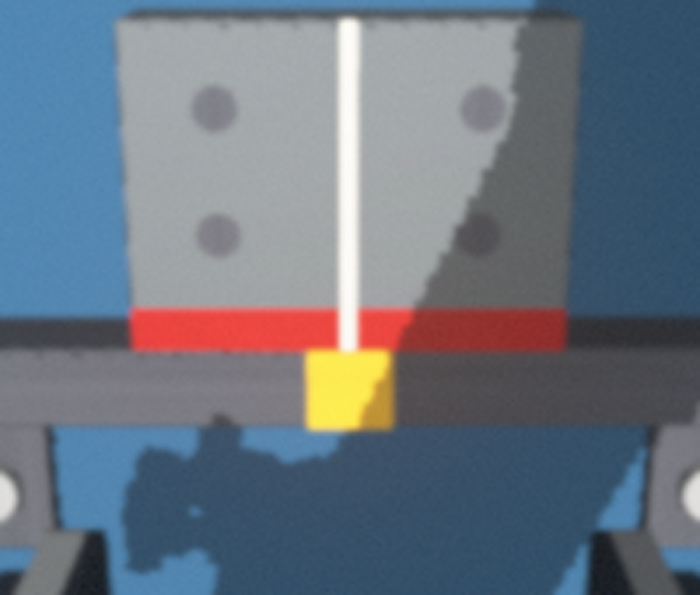

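The red face is flush along the fence, the white line at (348,345) meets the middle of the yellow band (305–395), and the arm is well clear, so I hand in.

```bash
python3 -c "
from station import *
print(hand_in())"
```

```text
the job is handed in; nothing more can be done
None
```

The block sits with its red face flush against the fence, white line within about half a millimetre of the yellow band's centre, arm clear, handed in at about 28 s; the verdict was not shown.

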